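Show the watch-glass sample slide over the light window

ROBOT

A 6-joint arm with a two-finger parallel gripper is mounted at the origin on the work surface. World frame = base frame: x ahead of the robot, y to its left, z up, the work surface at z = 0. Lengths are in m, angles in rad, forces in N, time in s.
With the tool pointing down it reaches from about 0.325 to 0.875 m from the base axis. Payload 4.4 kg.
Tool frame: the origin (TCP) lies on the centre line of the jaws, within the pads' length; the fingertips stand arm.tcp_to_tips ahead of it and the grasp point (between the pads) lies 5 mm behind it (arm.tcp_to_tips is the distance from the TCP to the fingertips, in m); z points along the fingers, y is the line along which they close (so a half turn about z gives the same grasp; the last joint's range is limited). The gripper opens to 85 mm and grips with 20 to 120 N. Pads are 22 mm wide; open, the fingers measure 114 mm over their backs; the gripper's body (76 mm by 85 mm) begins 54 mm behind the grasp point. The pads swing forward as they close: fully open they stand 13 mm farther back than shut.
Start: joints at [1.02, 0.207, 1.542, -0, 1.393, -0.15], TCP at [0.224, 0.529, 0.245] pointing down, gripper open.
Joint ranges: [-2.73, 2.73], [-0.86, 2.22], [0.23, 2.46], [-1.11, 4.25], [0.08, 2.63], [-2.82, 2.82]. Speed limits (rad/s): [2.79, 2.79, 3.14, 3.14, 3.14, 3.14].

INTERFACE

Orientations are given as a rotation vector (axis times angle).
In Python, from bench import arm gives the robot as it stands. The module is installed in compiled form; this text tells all that it offers.
- The arm moves only by the tool jog_arm, never from a script. Its argument "targets" is a list of rows, each a list of 2 entries, a list of its own where there are three numbers: the shift along the world's x, y, z in cm, then the turn, a rotation vector about the world's x, y, z in rad. In form: [[[tx, ty, tz], [rx, ry, rz]], ...]. A call has exactly 10 rows; each row shifts and turns the commanded pose from where the row before left it; what a row does not reach is not made up. A row lasts 1/10 s, in which the tool goes at most 50 mm and 8.59 degrees, less where a joint would pass 70% of its speed; a pose out of reach is approached as far as the arm can. A call is refused whole if a number of a shift passes 5 or a number of a turn 0.15, either way. A call with a gripper value outside its range is refused whole. "grip" is the opening, from 0 (shut) to 1 (fully open), set as the call begins (left out, the last holds). The fingers move at their own pace and stop on an object; "force" is the grip in N (left out, the last holds). Time passes only in rows, so rows that do not move let the fingers close, or fill a call up. It gives the time, the measured TCP pose, the force, the opening and the grip force at its end, in the units of the state.
- arm.state(): the state, without advancing time (a new reading comes with each control period).
- arm.read_camera(name): name is "side" or "top" or "wrist"; returns a dict with "pixels" (384x512x3 uint8, blue, green, red), "depth" (384x512 float32, m along the optical axis (not along the pixel's ray), 0 where there is no reading), "intrinsics" (3x3 intrinsics, pixels), "rvec" (rotation vector, rad) and "tvec" (3), from world to camera coordinates, as OpenCV has them. Camera axes: x right, y down, z forward; pixel columns grow to the right and rows downward; lengths in m; the calibration is good to about 2 mm. The wrist camera is an equidistant fisheye: a pixel r from the principal point sees the ray r / f radians off the axis. A picture is of the moment at which its call begins.
- arm.finish_job(): hands the job in; it is judged then, once.
Trained networks look in a picture, given as the dict that the camera call returned (one of the last four; its "shot" number tells which), for a name from the list of things; names that differ only in an ending like _2 or _b are one class to them, and where a whole thing is asked for, a point or a joint stands for the part that bears it (a point fixed in the world has none). Each returns a list of dicts, best first, with "confidence" (0 to 1); they miss things now and then, are a little off and sometimes report something else, mostly with a low value. They report only what shows in the picture. A call takes as long as a camera call. They do not tell look-alikes from the thing itself.
- arm.recognise(picture, label): "xy" ([column, row] as shares, 0 to 1, of the picture: columns of its width, rows of its height, amid what is visible of it).
The state is a dict: "time_s": time; "joint_positions": joint angles; "dq": joint speeds; "tau": joint torques, N m; "ee_pos": TCP position; "eef_rot": TCP orientation; "force": force on the tool from outside, world axes, zero at the start; "wrist_torque": the same for the moment, N m; "finger_gap": finger opening in m; "finger_force": force on a finger pad.
Only numpy, scipy, OpenCV 4.12 (cv2) and the standard library are available. Lean on these libraries where they do the work, as an engineer would, in place of code of your own. Each camera call takes 0.05 s, during which the arm holds its last target. There are 200 camera calls.

TASK

Turn the captive brass nut on the holder anticlockwise by about a quarter turn so that its red keeper swings clear of the glass sample slide; until then the slide stays on its pedestal. Then find the slide's frosted end by its notched corner, take the slide by the clear end and, keeping it level and label up, hold it about 30 mm above the light box with the middle of its frosted end over the lit window and the clear end pointing back along the box towards its dark strip. Finish while still holding it there, still and touching nothing but your fingers, with the keeper left open, and leave the other things on the bench where they are.

Things in the scene. Friction and masses are not known exactly. Their poses are not given: they have to be found in the camera images.
- holder: fixed slide holder: dark steel base 8 mm thick, a disc 100 mm across, extended 50 mm wide to 105 mm along +x. Origin at the disc's centre on the bench; there stands a pedestal 26 mm across, cork top at 32 mm height, on which the slide lies. At 85 mm along +x a pillar carries the nut and keeper. z up
- keeper (a joint): angle of nut and keeper, which turn as one about the pillar's vertical axis: 0 = red keeper tongue lies over the pedestal's centre (closed), growing anticlockwise seen from above to a stop at 1.57 rad (quarter turn, fully open). It starts within 0.12 of closed. Friction about 0.06 N m; stays where left, does not rise
- nut (a point): middle of the brass hex nut, 67 mm above the bench: 24 mm across flats, 22 mm high (a 4 mm stub on top), with 11 mm free around its thin neck below. Axes turn with the nut: z up, -x points along the red tongue (reaches 80 mm from the axis, 12 mm wide, 40 to 45 mm above the bench); flats face along x and every 60 degrees from it
- slide: green-tinted glass slide 80 x 30 x 6 mm, 25 to 50 g, lying label up on the pedestal, any way round, near its centre, both ends overhanging 24 mm above the base. Origin at the middle of the underside; +x points to the frosted white end (x 15 to 40 mm, blue label field on top), z out of the label face. The notch (7 x 7 mm) is cut from the corner at +x, +y
- frosted_end (a point): middle of the slide's frosted end, 27.5 mm along the slide's +x from its middle, at mid thickness; axes as the slide's
- clear_end (a point): the place to hold the slide: 24 mm along -x from its middle, at mid thickness, 30 mm wide across y; axes as the slide's
- lightbox: fixed grey light box 150 (x) x 90 (y) x 40 mm high, origin under its centre on the bench; +x points to the end with the window, the flat black strip lies across its top near the -x end
- window (a point): centre of the lit round window, 40 mm across, flush in the box's top, 35 mm along +x from its centre, 40 mm above the bench; axes as the box's
- watch: a steel wristwatch lying open, 134 mm long, 10 mm high; leave it where it is
- screwdriver: a small yellow-handled screwdriver, 110 mm long, lying down; leave it where it is
- pliers: orange-handled pliers, 145 mm long, 10 mm high, lying flat; leave it where it is
- parts_box: a white open box of watch movements, 85 x 85 x 35 mm; leave it where it is
- oiler: a small oil bottle with a red cap, 32 mm across, 65 mm high; leave it where it is
- loupe: a black eyeglass loupe, 34 mm across, 26 mm high; leave it where it is
- tin: a round metal tin, 68 mm across, 25 mm high; leave it where it is
There are look-alikes about, which are no part of the job. What is shaped like the slide but brown, pink or purple is not meant.

How it is judged:
On the way, in this order (a step that is already met when the one before it is completed fails the run):
1. the keeper is swung open with the slide still lying on the pedestal (value of joint keeper above 1.1 rad and distance of slide from where it was at the start of the episode below 0.03 m and height (world z) of slide below 0.04 m), for 0.2 s.
2. the slide is lifted off in the fingers, label up (height (world z) of slide above 0.05 m and contact force between slide and the fingers above 0.5 N and contact force between slide and holder below 0.05 N and angle between slide's own z axis and vertical below 0.4 rad), for 0.2 s.
At the end, for the whole second after the job is handed in: Slide at rest, held by the fingers alone, on its clear part: middle of its frosted end within 15 mm (x and y) of the window centre, 12 to 60 mm above it, clear end towards the black strip within 17 degrees, label up within 15 degrees; keeper open over 1.1 rad; nothing else moved 30 mm (x of frosted_end in the frame of window between -0.015 and 0.015 m and y of frosted_end in the frame of window between -0.015 and 0.015 m and z of frosted_end in the frame of window between 0.012 and 0.06 m and x of clear_end in the frame of window below -0.03 m and angle between the x axis of slide and the x axis of lightbox, either way round below 0.3 rad and angle between slide's own z axis and vertical below 0.26 rad and contact force between slide and the fingers above 0.5 N and x of the grasp point in the frame of slide below 0.012 m and contact force between slide and holder below 0.05 N and contact force between slide and lightbox below 0.05 N and linear speed of slide below 0.02 m/s and value of joint keeper above 1.1 rad and distance of each of watch, screwdriver, pliers, parts_box, oiler, loupe, tin from where it was at the start of the episode below 0.03 m); the arm keeps its last pose, push and grip.
It fails at once if the slide is taken away before the keeper is open (distance of slide from where it was at the start of the episode above 0.03 m and value of joint keeper below 0.9 rad).
It fails at once if the slide falls on the bench or the holder's base (height (world z) of slide below 0.02 m).
It fails at once if the slide is tipped far from label up (angle between slide's own z axis and vertical above 0.7 rad).
It fails at once if a bystander is knocked away (distance of any of watch, screwdriver, pliers, parts_box, oiler, loupe, tin from where it was at the start of the episode above 0.03 m).
It also fails if it takes over 51 s, if anything falls off the work surface, if the arm or the gripper's body presses on something with over 40 N, if the wrist force passes 120 N, or if a joint passes its speed limit or range.

## Working session

There is one attempt and no reset: what is moved stays moved. The work goes in short steps, Python scripts to look and compute and a tool call to move; the robot and the scene stay as the last step left them, time stands still between calls to the robot, and variables do not carry over. Pictures are saved under pics/ and viewed, at most 10 in all, crops included, and the job is handed in when it is done.

Besides the shell and the picture viewer there is one more tool, called by a JSON object that holds its "api" and its "payload". jog_arm: Moves the arm, as the interface text tells. Its arguments: {"type":"object","properties":{"targets":{"type":"array","items":{"type":"array"}},"grip":{"type":"number"},"force":{"type":"number"}},"required":["targets"]}

```bash
mkdir -p pics; cat > h.py <<'E'
import numpy as np, cv2
from bench import arm
def world(p,u,v,z=None):
    """pixel -> world point, by depth or by plane height z"""
    K=p['intrinsics'];R=cv2.Rodrigues(np.array(p['rvec'],float))[0];t=np.array(p['tvec'],float).ravel()
    ray=np.array([(u-K[0][2])/K[0][0],(v-K[1][2])/K[1][1],1.])
    o=-R.T@t;d=R.T@ray
    s=(z-o[2])/d[2] if z is not None else p['depth'][int(round(v)),int(round(u))]
    return o+s*d
E
python3 - <<'E'
from h import *
print(arm.state(),arm.tcp_to_tips)
p=arm.read_camera('top'); cv2.imwrite('pics/top.png',cv2.resize(p['pixels'],(800,600),interpolation=cv2.INTER_CUBIC))
np.savez('top.npz',**p)
for n in ['holder','nut','keeper','slide','frosted_end','clear_end','lightbox','watch','screwdriver','pliers','parts_box','oiler','loupe','tin']:
    for r in arm.recognise(p,n)[:4]:
        u,v=r['xy'][0]*512,r['xy'][1]*384
        print(n,round(r['confidence'],2),np.round([u,v]),world(p,u,v).round(3))
E
```

```text
{'time_s': 0.0, 'joint_positions': array([ 1.01950972e+00,  2.07445843e-01,  1.54298040e+00,  1.59652598e-05,
        1.39349116e+00, -1.50518129e-01]), 'dq': array([ 0.00071214, -0.00046109,  0.00039629, -0.00121809,  0.00037302,
        0.00069601]), 'tau': array([-2.82816354e-04, -3.83028710e+01, -2.91601270e+01, -2.77171939e-04,
        1.06351578e-02,  7.38817135e-06]), 'ee_pos': array([0.22394937, 0.52879908, 0.24409851]), 'eef_rot': array([-0.62516312, -3.07792961,  0.00341982]), 'force': array([-0.03325794,  0.44375852, -0.34514262]), 'wrist_torque': array([ 0.05949103,  0.01560379, -0.01811841]), 'finger_force': 0.0, 'finger_gap': 0.08532531620805923} 0.014
holder 0.95 [325. 197.] [ 0.493 -0.215  0.006]
keeper 0.73 [327. 182.] [ 0.535 -0.216  0.043]
slide 0.6 [281. 221.] [ 0.423 -0.084  0.004]
slide 0.54 [327. 211.] [ 0.453 -0.22   0.003]
slide 0.54 [375. 205.] [ 0.472 -0.367  0.002]
slide 0.52 [330. 255.] [ 0.324 -0.227  0.004]
frosted_end 0.79 [327. 209.] [ 0.457 -0.214  0.037]
frosted_end 0.78 [284. 223.] [ 0.416 -0.093  0.007]
frosted_end 0.57 [376. 203.] [ 0.478 -0.367  0.006]
frosted_end 0.54 [325. 254.] [ 0.326 -0.214  0.005]
clear_end 0.73 [379. 202.] [ 0.48  -0.379  0.002]
clear_end 0.56 [329. 208.] [ 0.46 -0.22  0.04]
clear_end 0.53 [329. 255.] [ 0.324 -0.224  0.005]
clear_end 0.53 [283. 227.] [ 0.404 -0.091  0.005]
lightbox 0.88 [175. 204.] [0.466 0.225 0.038]
watch 0.52 [249. 220.] [0.425 0.01  0.007]
screwdriver 0.58 [254. 115.] [ 0.741 -0.002  0.024]
screwdriver 0.25 [329. 182.] [ 0.539 -0.227  0.009]
pliers 0.81 [113. 241.] [0.359 0.409 0.008]
parts_box 0.79 [ 97. 175.] [0.553 0.465 0.013]
oiler 0.72 [398. 237.] [ 0.377 -0.411  0.055]
loupe 0.51 [408. 196.] [ 0.497 -0.454  0.03 ]
tin 0.83 [418. 152.] [ 0.631 -0.493  0.023]
```

View pics/top.png

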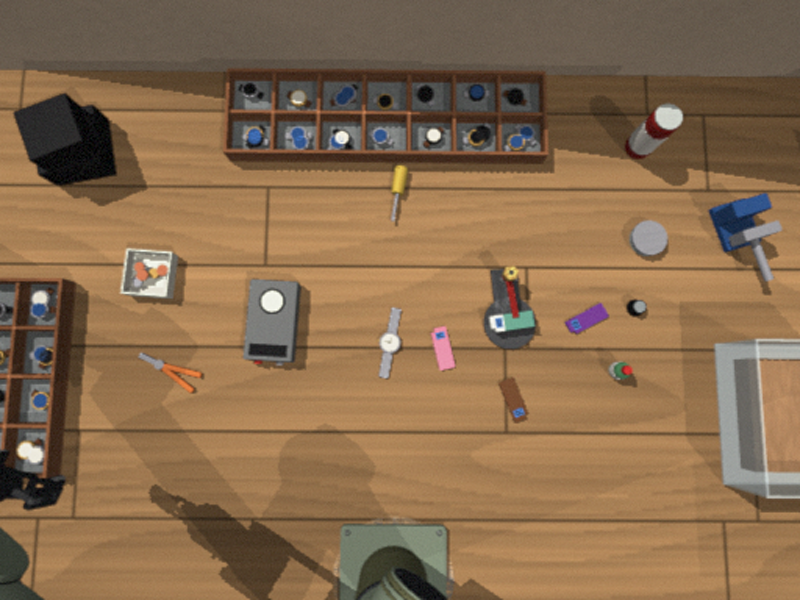

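The slide on the holder is at about (512,322), white and blue end to the left (493,323) and clear green end to the right. The nut is at (511,272), the window at (272,300) and the dark strip at (267,351).
Look-alikes: pink (443,348), purple (587,318), brown (513,398). I choose the green one on the holder and check it in a crop.

```bash
python3 - <<'E'
from h import *
z=np.load('top.npz');p={k:z[k] for k in z.files}
im=p['pixels']; cr=im[160:230,290:360]
cv2.imwrite('pics/crop.png',cv2.resize(cr,(560,560),interpolation=cv2.INTER_CUBIC))
hsv=cv2.cvtColor(im,cv2.COLOR_BGR2HSV).astype(int);b,g,r=[im[...,i].astype(int) for i in range(3)]
def blob(m,box,name,zz):
    u0,u1,v0,v1=box;mm=np.zeros(m.shape,bool);mm[v0:v1,u0:u1]=m[v0:v1,u0:u1]
    vs,us=np.nonzero(mm);P=np.array([world(p,u,v,zz) for u,v in zip(us,vs)])[:,:2]
    w,V=np.linalg.eigh(np.cov(P.T));print(name,len(P),P.mean(0).round(4),'axis',V[:,1].round(3),np.degrees(np.arctan2(V[1,1],V[0,1])).round(1),'len',(np.sqrt(12*w)).round(3),'depthz',np.median([world(p,u,v)[2] for u,v in zip(us,vs)]).round(3))
H,S,V=hsv[...,0],hsv[...,1],hsv[...,2]
B=(290,360,160,230)
blob((r>100)&(g<60)&(b<60),B,'red',.045)
blob((H>20)&(H<32)&(S>110)&(V>120),(318,336,166,182),'brass',.078)
blob((H>60)&(H<90)&(S>60)&(V>60),B,'green',.038)
blob((S<50)&(V>180),(305,330,195,218),'white',.038)
blob((H>95)&(H<130)&(S>100),(305,330,195,218),'blue',.038)
blob((S<60)&(V>200),(160,190,180,203),'window',.04)
blob((V<45),(157,190,216,232),'strip',.04)
blob((p['depth']>0)&(abs(p['depth']-np.median(p['depth'][200:210,165:185]))<.012),(150,200,172,238),'box',.04)
E
```

```text
red 89 [ 0.5073 -0.2163] axis [-0.982 -0.19 ] -169.0 len [0.012 0.062] depthz 0.044
brass 36 [ 0.5518 -0.2091] axis [-0.854  0.521] 148.6 len [0.02  0.022] depthz 0.077
green 178 [ 0.4671 -0.2305] axis [-0.21   0.978] 102.1 len [0.03  0.056] depthz 0.037
white 56 [ 0.4627 -0.1887] axis [-0.766 -0.643] -140.0 len [0.027 0.034] depthz 0.038
blue 15 [ 0.4642 -0.1916] axis [-0.962 -0.272] -164.2 len [0.009 0.015] depthz 0.037
window 138 [0.5012 0.229 ] axis [0.576 0.818] 54.8 len [0.033 0.034] depthz 0.04
strip 132 [0.4105 0.2344] axis [0.041 0.999] 87.7 len [0.017 0.064] depthz 0.039
box 1624 [0.4632 0.2289] axis [-0.999  0.036] 177.9 len [0.091 0.15 ] depthz 0.039
```

View pics/crop.png

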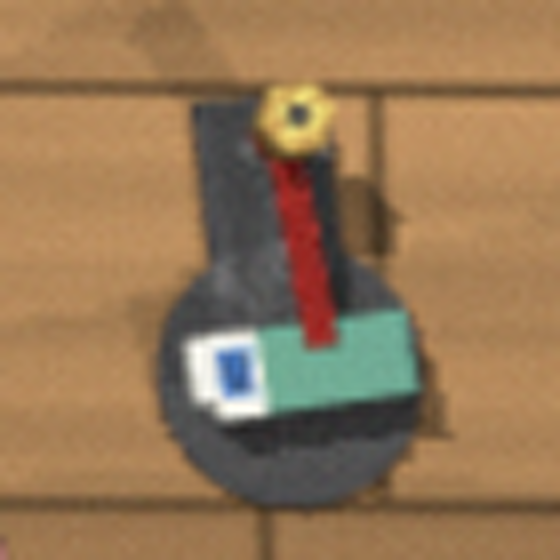

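The crop shows the notch at the lower left corner (200,405), so the frosted end points left (world +y), and the glass is green, so this is the right slide. The red tongue runs from the nut (297,113) down to (322,340). Setting out for a spot above the nut.

{"api": "jog_arm", "payload": {"targets": [[[1.6, -3.7, -0.3], [0, 0, -0.1]], [[1.6, -3.7, -0.3], [0, 0, -0.1]], [[1.6, -3.7, -0.3], [0, 0, -0.1]], [[1.6, -3.7, -0.3], [0, 0, -0.1]], [[1.6, -3.7, -0.3], [0, 0, -0.1]], [[1.6, -3.7, -0.3], [0, 0, -0.1]], [[1.6, -3.7, -0.3], [0, 0, -0.1]], [[1.6, -3.7, -0.3], [0, 0, -0.1]], [[1.6, -3.7, -0.3], [0, 0, -0.1]], [[1.6, -3.7, -0.3], [0, 0, -0.1]]], "grip": 0.6}}

```text
time_s: 1.75
ee_pos: [0.3849, 0.1579, 0.2156]
eef_rot: [2.029, 2.397, 0.002]
force: [0.3, 0.9, 0.8]
finger_gap: 0.0514
finger_force: 0.0
```

{"api": "jog_arm", "payload": {"targets": [[[1.6, -3.7, -0.2], [0, 0, -0.1]], [[1.6, -3.7, -0.2], [0, 0, -0.1]], [[1.6, -3.7, -0.2], [0, 0, -0.1]], [[1.6, -3.7, -0.2], [0, 0, -0.1]], [[1.6, -3.7, -0.2], [0, 0, -0.1]], [[1.6, -3.7, -0.2], [0, 0, -0.1]], [[1.6, -3.7, -0.2], [0, 0, -0.1]], [[1.6, -3.7, -0.2], [0, 0, -0.1]], [[1.6, -3.7, -0.2], [0, 0, -0.1]], [[0, 0, 0], [0, 0, 0]]]}}

```text
time_s: 2.75
ee_pos: [0.5299, -0.1782, 0.1973]
eef_rot: [2.869, 1.273, 0.001]
force: [0.2, 1.2, 0.7]
finger_gap: 0.0512
finger_force: 0.0
```

```bash
cat >> h.py <<'E'
def cam(p): 
    R=cv2.Rodrigues(np.array(p['rvec'],float))[0];t=np.array(p['tvec'],float).ravel();return R,-R.T@t
def fworld(p,u,v,z=None):
    K=np.array(p['intrinsics'],float);R,o=cam(p)
    x=(u-K[0,2])/K[0,0];y=(v-K[1,2])/K[1,1];th=np.hypot(x,y)
    ray=np.array([x/th*np.tan(th),y/th*np.tan(th),1.]) if th>1e-9 else np.array([0,0,1.])
    d=R.T@ray;s=(z-o[2])/d[2] if z is not None else p['depth'][int(round(v)),int(round(u))]
    return o+s*d
def yaw(): 
    R=cv2.Rodrigues(np.array(arm.state()['eef_rot']))[0];return np.arctan2(R[1,1],R[0,1])
def seg(p,m,box,name,zz,z0=None,z1=None):
    u0,u1,v0,v1=box;mm=np.zeros(m.shape,bool);mm[v0:v1,u0:u1]=m[v0:v1,u0:u1]
    vs,us=np.nonzero(mm);D=np.array([fworld(p,u,v)[2] for u,v in zip(us,vs)])
    if z0 is not None: k=(D>z0)&(D<z1);us,vs,D=us[k],vs[k],D[k]
    P=np.array([fworld(p,u,v,zz) for u,v in zip(us,vs)],np.float32)[:,:2]
    (c,s,a)=cv2.minAreaRect(P);b=cv2.boxPoints((c,s,a))
    print(name,len(P),'mean',P.mean(0).round(4),'rect',np.round(c,4),np.round(s,4),'edges deg',[round(float(np.degrees(np.arctan2(*(b[i+1]-b[i])[::-1]))),1) for i in (0,1)],'z',np.median(D).round(3))
E
python3 - <<'E'
from h import *
p=arm.read_camera('wrist'); np.savez('w1.npz',**p)
print(p['intrinsics'],cam(p)[1],np.degrees(yaw()))
cv2.imwrite('pics/w1.png',cv2.resize(p['pixels'],(800,600)))
for n in ['nut','keeper','slide','frosted_end','clear_end']:
    for r in arm.recognise(p,n)[:2]:
        u,v=r['xy'][0]*512,r['xy'][1]*384
        print(n,round(r['confidence'],2),np.round([u,v]),fworld(p,u,v).round(3))
E
```

```text
[[297.31863964   0.         260.61322885]
 [  0.         297.31863964 191.20487209]
 [  0.           0.           1.        ]] [ 0.58417658 -0.11744812  0.32635715] -41.990902448302535
nut 0.74 [293. 202.] [ 0.544 -0.207  0.079]
keeper 0.77 [294. 204.] [ 0.543 -0.208  0.079]
slide 0.68 [307. 292.] [ 0.463 -0.346  0.007]
slide 0.63 [141. 177.] [ 0.421 -0.09   0.006]
frosted_end 0.95 [140. 175.] [ 0.421 -0.087  0.007]
frosted_end 0.89 [304. 292.] [ 0.461 -0.343  0.007]
clear_end 0.74 [303. 290.] [ 0.462 -0.34   0.006]
clear_end 0.74 [144. 176.] [ 0.424 -0.092  0.006]
```

View pics/w1.png

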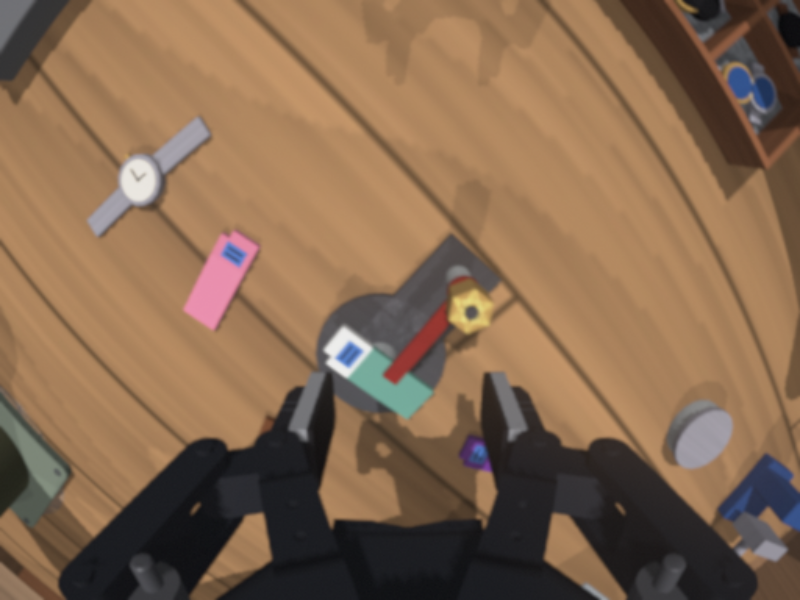

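The wrist view shows the nut at (471,311) and the tongue down to (390,378). The green clear end is at (410,400), and the frosted end at (348,352) has its notch at (330,372).

```bash
python3 - <<'E'
from h import *
z=np.load('w1.npz');p={k:z[k] for k in z.files};im=p['pixels']
H,S,V=[cv2.cvtColor(im,cv2.COLOR_BGR2HSV).astype(int)[...,i] for i in range(3)]
seg(p,(H>18)&(H<35)&(S>100),(280,322,175,222),'brass',.078,.072,.084)
seg(p,((H<8)|(H>172))&(S>150)&(V>60),(240,300,190,250),'red',.045,.038,.05)
seg(p,(H>60)&(H<95)&(S>50),(205,280,205,272),'green',.038,.03,.044)
seg(p,np.ones_like(S,bool),(200,280,200,272),'slide all',.038,.0345,.0405)
E
```

```text
Traceback (most recent call last):
  File "h.py", line 25, in seg
    (c,s,a)=cv2.minAreaRect(P);b=cv2.boxPoints((c,s,a))
            ~~~~~~~~~~~~~~~^^^
cv2.error: OpenCV(4.12.0) /io/opencv/modules/imgproc/src/convhull.cpp:143: error: (-215:Assertion failed) total >= 0 && (depth == CV_32F || depth == CV_32S) in function 'convexHull'
```

```bash
sed -i 's/np.float32)\[:,:2\]/np.float32)[:,:2].copy()/' h.py; python3 - <<'E'
from h import *
z=np.load('w1.npz');p={k:z[k] for k in z.files};im=p['pixels']
H,S,V=[cv2.cvtColor(im,cv2.COLOR_BGR2HSV).astype(int)[...,i] for i in range(3)]
def go(*a):
    try: seg(p,*a)
    except Exception as e: print(a[2],'fail',str(e)[:80])
go((H>18)&(H<35)&(S>100),(280,322,175,222),'brass',.078,.068,.090)
go(((H<8)|(H>172))&(S>150)&(V>60),(240,300,190,250),'red',.045,.03,.055)
go((H>60)&(H<95)&(S>50),(205,280,205,272),'green',.038,.03,.044)
go(np.ones_like(S,bool),(200,280,200,272),'slide all',.038,.0335,.0415)
E
```

```text
brass 478 mean [ 0.5511 -0.2091] rect [ 0.5512 -0.2095] [0.0279 0.0239] edges deg [-45.4, 44.6] z 0.078
red 533 mean [ 0.5057 -0.2169] rect [ 0.5065 -0.2171] [0.0652 0.011 ] edges deg [-79.9, 10.1] z 0.045
green 1025 mean [ 0.4679 -0.2293] rect [ 0.4686 -0.2291] [0.0325 0.0531] edges deg [-81.3, 8.7] z 0.038
slide all 1689 mean [ 0.4669 -0.2162] rect [ 0.4885 -0.2139] [0.076  0.0808] edges deg [-82.0, 8.0] z 0.038
```

{"api": "jog_arm", "payload": {"targets": [[[0.7, -1.0, 0], [0, 0, -0.06]], [[0.7, -1.0, 0], [0, 0, -0.07]], [[0.7, -1.1, 0], [0, 0, 0]], [[0, 0, -1.5], [0, 0, 0]], [[0, 0, -2], [0, 0, 0]], [[0, 0, -2], [0, 0, 0]], [[0, 0, -2], [0, 0, 0]], [[0, 0, -2], [0, 0, 0]], [[0, 0, 0], [0, 0, 0]], [[0, 0, 0], [0, 0, 0]]]}}

```text
time_s: 4.05
ee_pos: [0.5486, -0.2038, 0.1014]
eef_rot: [-2.943, -1.094, 0.002]
force: [-0.0, 0.1, 0.0]
finger_gap: 0.0512
finger_force: 0.0
```

{"api": "jog_arm", "payload": {"targets": [[[0.3, -0.6, 0], [0, 0, 0]], [[0, 0, 0], [0, 0, 0]], [[0, 0, -1.2], [0, 0, 0]], [[0, 0, -1.3], [0, 0, 0]], [[0, 0, -1.2], [0, 0, 0]], [[0, 0, 0], [0, 0, 0]], [[0, 0, 0], [0, 0, 0]], [[0, 0, 0], [0, 0, 0]], [[0, 0, 0], [0, 0, 0]], [[0, 0, 0], [0, 0, 0]]]}}

```text
time_s: 5.05
ee_pos: [0.5528, -0.2108, 0.0659]
eef_rot: [2.944, 1.093, 0.001]
force: [-0.9, -0.1, 1.2]
finger_gap: 0.0512
finger_force: 0.0
```

{"api": "jog_arm", "payload": {"targets": [[[-0.15, 0.15, -0.2], [0, 0, 0]], [[0, 0, 0], [0, 0, 0]], [[0, 0, 0], [0, 0, 0]], [[0, 0, 0], [0, 0, 0]], [[0, 0, 0], [0, 0, 0]], [[0, 0, 0], [0, 0, 0]], [[0, 0, 0], [0, 0, 0]], [[0, 0, 0], [0, 0, 0]], [[0, 0, 0], [0, 0, 0]], [[0, 0, 0], [0, 0, 0]]], "grip": 0.0, "force": 40}}

```text
time_s: 6.05
ee_pos: [0.5516, -0.2099, 0.0636]
eef_rot: [2.943, 1.092, 0.002]
force: [2.7, -4.5, -2.8]
finger_gap: 0.0234
finger_force: 42.4
```

Gripped flat to flat with a gap of 23.4 mm. Turning.

{"api": "jog_arm", "payload": {"targets": [[[0, 0, 0], [0, 0, 0.07]], [[0, 0, 0], [0, 0, 0.07]], [[0, 0, 0], [0, 0, 0.07]], [[0, 0, 0], [0, 0, 0.07]], [[0, 0, 0], [0, 0, 0.07]], [[0, 0, 0], [0, 0, 0.07]], [[0, 0, 0], [0, 0, 0.07]], [[0, 0, 0], [0, 0, 0.07]], [[0, 0, 0], [0, 0, 0.07]], [[0, 0, 0], [0, 0, 0.07]]]}}

```text
time_s: 7.05
ee_pos: [0.5514, -0.2098, 0.0636]
eef_rot: [2.388, 2.039, 0.0]
force: [2.5, -3.3, -2.1]
finger_gap: 0.023
finger_force: 42.5
```

{"api": "jog_arm", "payload": {"targets": [[[0, 0, 0], [0, 0, 0.07]], [[0, 0, 0], [0, 0, 0.07]], [[0, 0, 0], [0, 0, 0.07]], [[0, 0, 0], [0, 0, 0.07]], [[0, 0, 0], [0, 0, 0.07]], [[0, 0, 0], [0, 0, 0.07]], [[0, 0, 0], [0, 0, 0.07]], [[0, 0, 0], [0, 0, 0.07]], [[0, 0, 0], [0, 0, 0.07]], [[0, 0, 0], [0, 0, 0]]]}}

```text
time_s: 8.05
ee_pos: [0.5512, -0.2099, 0.0636]
eef_rot: [1.642, 2.676, -0.001]
force: [3.3, -3.8, -1.2]
finger_gap: 0.0231
finger_force: 42.5
```

{"api": "jog_arm", "payload": {"targets": [[[0, 0, 0], [0, 0, 0]], [[0, 0, 0], [0, 0, 0]], [[0, 0, 0], [0, 0, 0]], [[0, 0, 0], [0, 0, 0]], [[0, 0, 2], [0, 0, 0]], [[0, 0, 3], [0, 0, 0]], [[0, 0, 3], [0, 0, 0]], [[-2, 0, 2], [0, 0, -0.1]], [[-3, 0, 0], [0, 0, -0.1]], [[-3, 0, 0], [0, 0, -0.1]]], "grip": 0.6}}

```text
time_s: 9.05
ee_pos: [0.4707, -0.2091, 0.1644]
eef_rot: [2.028, 2.397, 0.001]
force: [-0.3, -0.4, -0.9]
finger_gap: 0.051
finger_force: 0.0
```

```bash
python3 - <<'E'
from h import *
p=arm.read_camera('wrist'); np.savez('w2.npz',**p)
print(arm.state()['ee_pos'],np.degrees(yaw()))
im=p['pixels'];cv2.imwrite('pics/w2.png',cv2.resize(im,(800,600)))
H,S,V=[cv2.cvtColor(im,cv2.COLOR_BGR2HSV).astype(int)[...,i] for i in range(3)]
A=(0,512,0,384)
def go(*a):
    try: seg(p,*a)
    except Exception as e: print(a[2],'fail')
go(((H<8)|(H>172))&(S>150)&(V>60),A,'red',.045,.04,.05)
go((H>60)&(H<95)&(S>50),A,'green',.038,.033,.043)
go((S<60)&(V>120),A,'white',.038,.034,.042)
E
```

```text
[ 0.46518666 -0.2076799   0.16250619] 9.331315493588251
red 160 mean [ 0.5455 -0.241 ] rect [ 0.5459 -0.2282] [0.0546 0.009 ] edges deg [-0.9, 89.1] z 0.045
green 1589 mean [ 0.4659 -0.2289] rect [ 0.4346 -0.3125] [0.236 0.044] edges deg [-19.6, 70.4] z 0.039
white 892 mean [ 0.4664 -0.2004] rect [ 0.4427 -0.2988] [0.2543 0.0537] edges deg [-16.0, 74.0] z 0.039
```

View pics/w2.png

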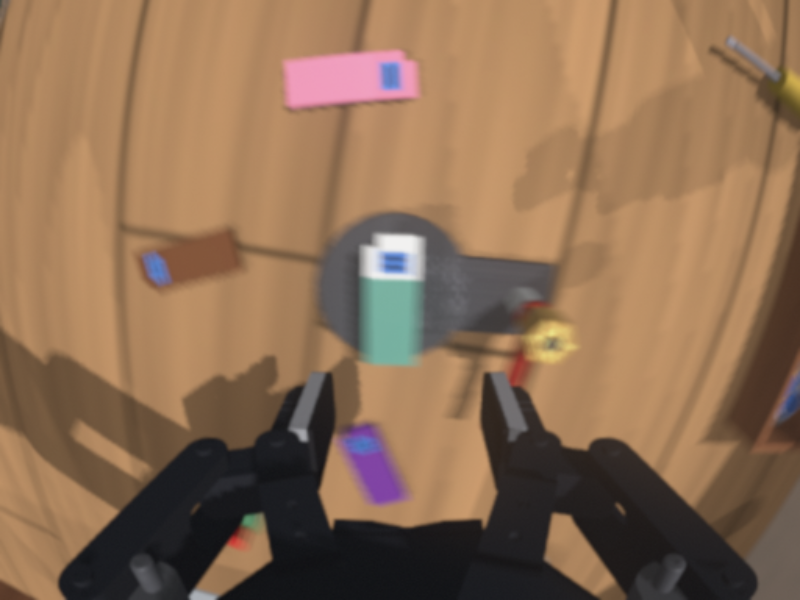

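The tongue now points away at (518,370) and the slide lies untouched, frosted end at (395,255) and clear end at (392,335). The arm was still settling, so I measure once more within that box.

```bash
python3 - <<'E'
from h import *
p=arm.read_camera('wrist')
print(arm.state()['ee_pos'],np.degrees(yaw()))
im=p['pixels']
H,S,V=[cv2.cvtColor(im,cv2.COLOR_BGR2HSV).astype(int)[...,i] for i in range(3)]
A=(220,285,140,245)
seg(p,(H>60)&(H<95)&(S>50),A,'green',.038,.033,.045)
seg(p,((H>60)&(H<95)&(S>50))|((S<70)&(V>120))|((H>100)&(H<130)&(S>90)),A,'slide',.038,.033,.045)
E
```

```text
[ 0.46729075 -0.20784842  0.16251614] 9.60157632512847
green 1714 mean [ 0.468  -0.2286] rect [ 0.4682 -0.2295] [0.0298 0.0523] edges deg [-81.4, 8.6] z 0.039
slide 2689 mean [ 0.4663 -0.2159] rect [ 0.4664 -0.2167] [0.0298 0.0806] edges deg [-81.7, 8.3] z 0.039
```

{"api": "jog_arm", "payload": {"targets": [[[0.1, -1.1, 0], [0, 0, -0.02]], [[0.1, -1.1, 0], [0, 0, 0]], [[0.1, -1.1, 0], [0, 0, 0]], [[0, 0, -2], [0, 0, 0]], [[0, 0, -2], [0, 0, 0]], [[0, 0, -2], [0, 0, 0]], [[0, 0, -2], [0, 0, 0]], [[0, 0, -1], [0, 0, 0]], [[0, 0, 0], [0, 0, 0]], [[0, 0, 0], [0, 0, 0]]]}}

```text
time_s: 10.15
ee_pos: [0.4745, -0.2428, 0.0736]
eef_rot: [2.048, 2.381, 0.0]
force: [0.7, -0.4, 0.4]
finger_gap: 0.0514
finger_force: 0.0
```

{"api": "jog_arm", "payload": {"targets": [[[-0.4, 0.1, 0], [0, 0, 0]], [[0, 0, 0], [0, 0, 0]], [[0, 0, -1], [0, 0, 0]], [[0, 0, -1.2], [0, 0, 0]], [[0, 0, -1.2], [0, 0, 0]], [[0, 0, -1], [0, 0, 0]], [[0, 0, 0], [0, 0, 0]], [[0, 0, 0], [0, 0, 0]], [[0, 0, 0], [0, 0, 0]], [[0, 0, 0], [0, 0, 0]]]}}

```text
time_s: 11.15
ee_pos: [0.4703, -0.2414, 0.0298]
eef_rot: [2.048, 2.381, 0.0]
force: [-0.7, -0.3, -0.4]
finger_gap: 0.0513
finger_force: 0.0
```

{"api": "jog_arm", "payload": {"targets": [[[0, 0, 0], [0, 0, 0]], [[0, 0, 0], [0, 0, 0]], [[0, 0, 0], [0, 0, 0]], [[0, 0, 0], [0, 0, 0]], [[0, 0, 0], [0, 0, 0]], [[0, 0, 0], [0, 0, 0]], [[0, 0, 0], [0, 0, 0]], [[0, 0, 0], [0, 0, 0]], [[0, 0, 0], [0, 0, 0]], [[0, 0, 0], [0, 0, 0]]], "grip": 0.0, "force": 40}}

```text
time_s: 12.15
ee_pos: [0.4702, -0.2413, 0.0297]
eef_rot: [2.048, 2.381, 0.0]
force: [-1.8, 0.3, 5.9]
finger_gap: 0.029
finger_force: 39.5
```

{"api": "jog_arm", "payload": {"targets": [[[0, 0, 0.3], [0, 0, 0]], [[0, 0, 0.5], [0, 0, 0]], [[0, 0, 0.8], [0, 0, 0]], [[0, 0, 1], [0, 0, 0]], [[0, 0, 1], [0, 0, 0]], [[0, 0, 1], [0, 0, 0]], [[0, 0, 1], [0, 0, 0]], [[0, 0, 1], [0, 0, 0]], [[0, 0, 1], [0, 0, 0]], [[0, 0, 0.5], [0, 0, 0]]]}}

```text
time_s: 13.15
ee_pos: [0.4704, -0.2415, 0.1118]
eef_rot: [2.047, 2.38, 0.0]
force: [-0.1, 0.0, -0.7]
finger_gap: 0.0293
finger_force: 39.5
```

```bash
python3 - <<'E'
from h import *
arm.read_camera('wrist');arm.read_camera('wrist');p=arm.read_camera('wrist')
s=arm.state();print(s['time_s'],s['ee_pos'],np.degrees(yaw()),s['force'],s['finger_gap'],s['finger_force'])
cv2.imwrite('pics/w3.png',cv2.resize(p['pixels'],(800,600)))
E
```

```text
13.3 [ 0.4700279  -0.2412192   0.11068666] 8.593852304991238 [-0.73937527  0.80020826  0.13718433] 0.02903112736849444 39.45609390735626
```

View pics/w3.png

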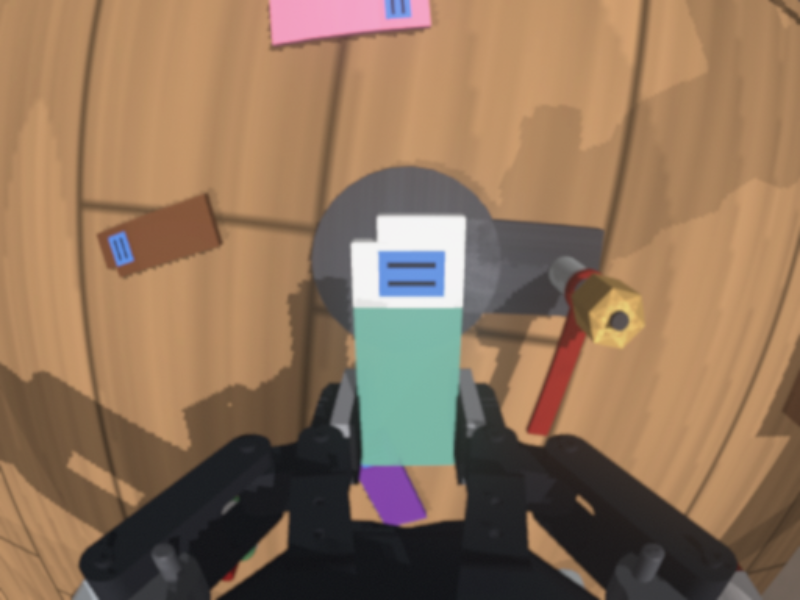

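The slide is held level by the clear end (410,420), with the frosted end ahead at (410,270) and the keeper open. Carrying it to the box.

{"api": "jog_arm", "payload": {"targets": [[[-0.1, 1.2, 0], [0, 0, -0.04]], [[-0.1, 2.3, 0], [0, 0, -0.08]], [[-0.1, 2.4, 0], [0, 0, -0.09]], [[-0.1, 2.4, 0], [0, 0, -0.09]], [[-0.1, 2.4, 0], [0, 0, -0.09]], [[-0.1, 2.4, 0], [0, 0, -0.09]], [[-0.1, 2.4, 0], [0, 0, -0.09]], [[-0.1, 2.4, 0], [0, 0, -0.09]], [[-0.1, 2.4, 0], [0, 0, -0.09]], [[-0.1, 2.4, 0], [0, 0, -0.09]]]}}

```text
time_s: 14.3
ee_pos: [0.4591, -0.013, 0.1096]
eef_rot: [-2.844, -1.333, 0.002]
force: [-0.2, 0.4, -0.7]
finger_gap: 0.0289
finger_force: 39.5
```

{"api": "jog_arm", "payload": {"targets": [[[-0.1, 2.4, 0], [0, 0, -0.09]], [[-0.1, 2.4, 0], [0, 0, -0.09]], [[-0.1, 2.4, 0], [0, 0, -0.09]], [[-0.1, 2.4, 0], [0, 0, -0.09]], [[-0.1, 2.4, 0], [0, 0, -0.09]], [[-0.1, 2.4, 0], [0, 0, -0.09]], [[-0.1, 2.4, 0], [0, 0, -0.09]], [[-0.1, 2.4, 0], [0, 0, -0.09]], [[-0.1, 2.4, 0], [0, 0, -0.09]], [[-0.1, 1.5, 0], [0, 0, -0.09]]]}}

```text
time_s: 15.3
ee_pos: [0.4491, 0.2183, 0.1096]
eef_rot: [3.141, -0.034, -0.002]
force: [-0.5, -0.0, -0.6]
finger_gap: 0.0293
finger_force: 39.5
```

{"api": "jog_arm", "payload": {"targets": [[[0, 0.7, 0], [0, 0, -0.02]], [[0, 0, 0], [0, 0, 0]], [[0, 0, 0], [0, 0, 0]], [[0, 0, 0], [0, 0, 0]], [[0, 0, 0], [0, 0, 0]], [[0, 0, 0], [0, 0, 0]], [[0, 0, 0], [0, 0, 0]], [[0, 0, 0], [0, 0, 0]], [[0, 0, 0], [0, 0, 0]], [[0, 0, 0], [0, 0, 0]]]}}

```text
time_s: 16.3
ee_pos: [0.4498, 0.2239, 0.1103]
eef_rot: [-3.141, 0.062, 0.0]
force: [0.3, 0.4, 0.2]
finger_gap: 0.029
finger_force: 39.5
```

```bash
python3 - <<'E'
from h import *
p=arm.read_camera('wrist');np.savez('w4.npz',**p)
s=arm.state();print(s['time_s'],s['ee_pos'],np.degrees(yaw()),s['joint_positions'],s['finger_gap'],s['finger_force'])
cv2.imwrite('pics/w4.png',cv2.resize(p['pixels'],(800,600)))
E
```

```text
16.35 [0.44986631 0.22394292 0.11030974] -92.24498551958445 [2.89498040e-01 2.12849905e-01 1.84032827e+00 6.67954888e-07
 1.08835318e+00 1.89947645e+00] 0.02873241496839363 39.499969482421875
```

View pics/w4.png

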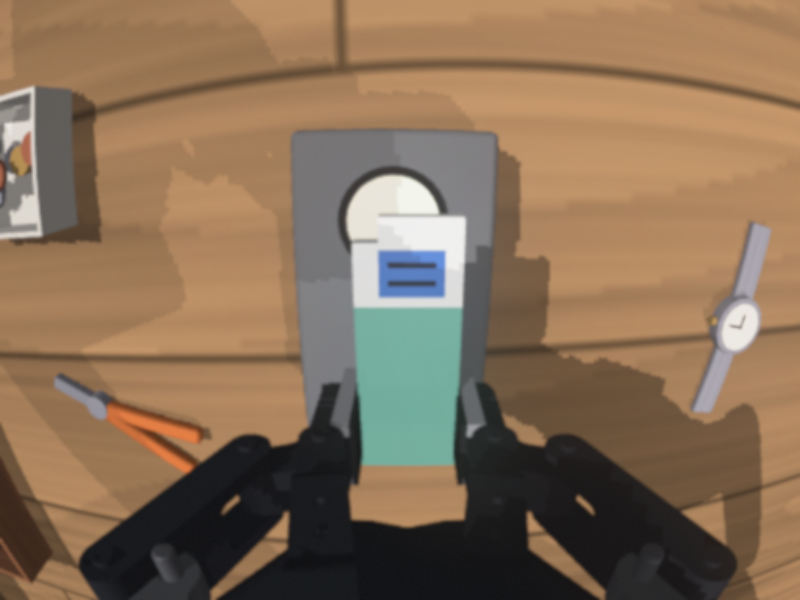

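The window centre is near (393,219), its rim spanning columns 340–447. The middle of the frosted end is near (409,262). Converting both.

```bash
python3 - <<'E'
from h import *
z=np.load('w4.npz');p={k:z[k] for k in z.files}
k=.64
print('win',fworld(p,393*k,219*k,.04).round(4),[fworld(p,u*k,219*k,.04).round(4) for u in (340,447)],fworld(p,393*k,167*k,.04).round(4))
print('fro',fworld(p,409*k,262*k).round(4),fworld(p,409*k,262*k,.118).round(4),'end',fworld(p,409*k,216*k,.118).round(4))
print('box top edge far',[fworld(p,u*k,131*k,.04).round(4) for u in (295,495)])
E
```

```text
win [0.5012 0.2279 0.04  ] [array([0.5023, 0.251 , 0.04  ]), array([0.5003, 0.2046, 0.04  ])] [0.5237 0.2269 0.04  ]
fro [0.5017 0.2212 0.1204] [0.5011 0.2212 0.118 ] end [0.5136 0.2208 0.118 ]
box top edge far [array([0.5422, 0.2683, 0.04  ]), array([0.5383, 0.183 , 0.04  ])]
```

{"api": "jog_arm", "payload": {"targets": [[[0, 0.3, 0], [0, 0, 0]], [[0, 0.3, -0.5], [0, 0, 0]], [[0, 0, -0.6], [0, 0, 0]], [[0, 0, -0.8], [0, 0, 0]], [[0, 0, -0.8], [0, 0, 0]], [[0, 0, -0.8], [0, 0, 0]], [[0, 0, -0.5], [0, 0, 0]], [[0, 0, -0.2], [0, 0, 0]], [[0, 0, 0], [0, 0, 0]], [[0, 0, 0], [0, 0, 0]]]}}

```text
time_s: 17.35
ee_pos: [0.4501, 0.23, 0.0685]
eef_rot: [-3.141, 0.062, -0.001]
force: [-0.8, 0.1, -0.8]
finger_gap: 0.0292
finger_force: 39.5
```

{"api": "jog_arm", "payload": {"targets": [[[0, 0, 0], [0, 0, 0]], [[0, 0, 0], [0, 0, 0]], [[0, 0, 0], [0, 0, 0]], [[0, 0, 0], [0, 0, 0]], [[0, 0, 0], [0, 0, 0]], [[0, 0, 0], [0, 0, 0]], [[0, 0, 0], [0, 0, 0]], [[0, 0, 0], [0, 0, 0]], [[0, 0, 0], [0, 0, 0]], [[0, 0, 0], [0, 0, 0]]]}}

```text
time_s: 18.35
ee_pos: [0.4499, 0.2299, 0.0683]
eef_rot: [-3.141, 0.062, -0.0]
force: [-0.7, 0.1, 0.3]
finger_gap: 0.0291
finger_force: 39.5
```

```bash
python3 - <<'E'
from h import *
p=arm.read_camera('wrist');t=arm.read_camera('top')
s=arm.state();print(s['time_s'],s['ee_pos'],np.degrees(yaw()),s['finger_gap'],s['finger_force'],s['force'])
k=.64;print('fro top',fworld(p,409*k,262*k).round(4),'far',fworld(p,409*k,222*k).round(4),'near',fworld(p,409*k,400*k).round(4))
cv2.imwrite('pics/end.png',np.hstack([cv2.resize(p['pixels'],(400,300)),cv2.resize(t['pixels'][140:260,140:360],(400,300))]))
E
```

```text
18.45 [0.44988092 0.22993264 0.06828758] -92.25054401583894 0.028707515029628237 39.504579305648804 [-0.28836836  0.00101145 -0.68785689]
fro top [0.5014 0.2272 0.0774] far [0.512  0.2268 0.0766] near [0.4591 0.2288 0.0772]
```

View pics/end.png

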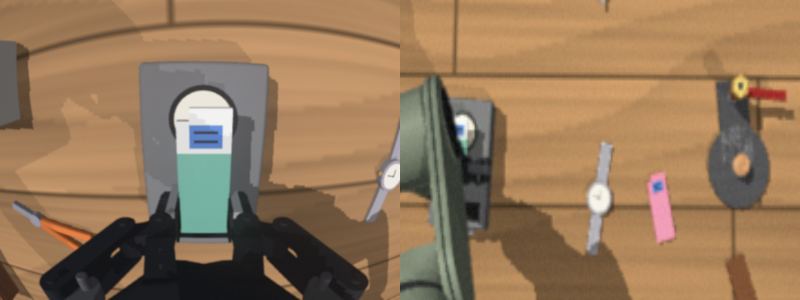

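The slide is level, with its frosted end at (205,135) over the window. The strip is at the clear end, the keeper is open (770,95) and the bystanders have not moved. Handing in.

```bash
python3 -c "
from bench import arm
print(arm.finish_job())"
```

```text
the job is handed in; nothing more can be done
None
```

I handed the job in with the keeper open and the slide held level by its clear end, its frosted end about 30 mm above the lit window and within about 1 mm of its centre by my last measurement; the judge's verdict was not shown.

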